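# Index pin out, then counter-hold the stop bracket's clamp bolt

### The job

The red stop bracket of this pusher station is about to be moved to its next index hole. Draw its yellow-knobbed index pin up out of the bore and park it upright in the open notch in the bracket's side edge, hanging by its collar; then reach down into the narrow gap behind the black upright plate, take the hidden hex bolt head squarely between the fingers without spinning it round, and finish while still firmly holding it, so that the fitter can slacken the nut on the front and the bolt cannot turn. Leave the wrench, the spool and the bottle where they are.

Things in the scene. Friction and masses are not known exactly. Their poses are not given: they have to be found in the camera images.
- station: Pusher station, still during a run. Origin on the bench (z 0) under the front face of its black upright plate; x out of the front (nut side), y along the plate, z up. In its frame, mm: base plate 270 x 300, top z 12; plate x -10 to 0, y -130 to 70, top z 125; red angle bracket on its front: upright leg x 0 to 8, top z 125, level leg x 8 to 88, top z 70, both y -60 to 60.
- gap (a point): Middle of the gap's mouth, level with the plate's top (station frame -33, 0, 125 mm); station axes. The gap, 46 mm wide along x (-56 to -10), lies between the black plate and an aluminium cylinder (x -116 to -56, y -75 to 75, top z 115). It is open above and at both ends, and empty but for the bolt head down to z 30.
- pin: Loose index pin, about 80 g: steel shank 12 mm across reaching 44 mm below the origin (tip chamfered), collar 27 across and 4 thick, then a straight round yellow knob 24 across, 4 to 38 above the origin. Origin: centre of the collar's underside, z up the pin. It starts with the collar resting on the level leg, the shank down the 13.4 mm bore, sliding freely.
- bore (a point): Centre of the mouth of the vertical bore, on top of the red level leg (station frame 52, -25, 70 mm); station axes. Bolt end and nut stand nearby, x 8 to 34, y -15 to 15, z 85 to 115.
- notch (a point): Parking place: middle of the notch, on top of the red level leg (station frame 52, 42, 70 mm); station axes. A parked pin has its origin here, collar resting on the leg. The notch is 16 mm wide (x 44 to 60), cut right through the 10 mm leg, open at the leg's +y edge (y 60), closed at y 24, free below down to z 12. The pin can enter it from above or from the open side.
- bumper (a point): Middle of the rubber bumper at the +y end of the bracket (station frame 9, 83, 110 mm; it and its lug fill x 0 to 19, y 60 to 90, z 100 to 120). Beyond stands an aluminium pusher plate, x -115 to 23, y 116 to 126, top z 116, and a sheet chute, x -127 to -45, y 134 to 280, below z 110.
- bolt: Clamp bolt, turns with slight friction (0.03 N m) about its level axis. Origin: centre of the hidden hex head (station frame -18, 0, 100 mm). Head 24 mm across flats, 27.7 across corners, 10 thick (x -23 to -13), a 3 mm washer behind it. x along the axis to the nut; y is normal to a pair of flats: at roll 0 to the station these stand upright, facing +y and -y. Starts rolled up to 0.2 rad.
- bolt_place (a point): Fixed point of the station: centre of the hex head (station frame -18, 0, 100 mm); station axes.
- wrench: Bystander: combination wrench lying on the bench. Origin at the middle of its underside.
- spool: Bystander: white plastic spool standing on the bench, 68 mm in diameter and 50 high. Origin at the centre of its underside.
- threadlock: Bystander: small red bottle with a blue cap standing on the bench, 34 mm in diameter and 85 high. Origin at the centre of its underside.
There are look-alikes about, which are no part of the job. Leave any green or white look-alike of the pin alone.

How it is judged:
On the way, in this order (a step that is already met when the one before it is completed fails the run):
1. the pin is drawn right up out of the bore (z of pin in the frame of bore above 0.046 m), for 0.1 s.
2. the pin hangs upright by its collar in the notch, let go (x of pin in the frame of notch between -0.005 and 0.005 m and y of pin in the frame of notch between -0.014 and 0.013 m and z of pin in the frame of notch between -0.003 and 0.003 m and angle between pin's own z axis and vertical below 0.1 rad and contact force between the fingers and pin below 0.1 N), for 0.3 s.
At the end, for the whole second after the job is handed in: Pin hanging upright in the notch by its collar (5 mm across, axis 5 mm or more inside the edge, collar within 3 mm of the leg), untouched; bolt head between the fingers (about 13 mm along its axis, 7 mm sideways, 20 mm in height), gripped with 12 N in all, still, flats within 0.4 rad of upright (all of step 2 and contact force between the arm and pin below 0.1 N and contact force between the fingers and bolt above 12 N and x of the grasp point in the frame of bolt_place between -0.0135 and 0.0135 m and y of the grasp point in the frame of bolt_place between -0.007 and 0.007 m and z of the grasp point in the frame of bolt_place between -0.014 and 0.02 m and angular speed of bolt below 0.1 rad/s and angle between the z axis of bolt and the z axis of station, either way round below 0.4 rad); the arm keeps its last pose, push and grip.
It fails at once if the bolt is spun round: flats more than 0.45 rad from upright (angle between the z axis of bolt and the z axis of station, either way round above 0.45 rad).
It fails at once if the wrench is disturbed (moved over 25 mm) (distance of wrench from where it was at the start of the episode above 0.025 m).
It fails at once if the spool is disturbed (moved over 25 mm or tipped over) (distance of spool from where it was at the start of the episode above 0.025 m or angle between spool's own z axis and vertical above 0.5 rad).
It fails at once if the bottle is disturbed (moved over 25 mm or tipped over) (distance of threadlock from where it was at the start of the episode above 0.025 m or angle between threadlock's own z axis and vertical above 0.5 rad).
It also fails if it takes over 40 s, if anything falls off the work surface, if the arm or the gripper's body presses on something with over 40 N, if the wrist force passes 120 N, or if a joint passes its speed limit or range.

### The arm

A 6-joint arm with a two-finger parallel gripper is mounted at the origin on the work surface. World frame = base frame: x ahead of the robot, y to its left, z up, the work surface at z = 0. Lengths are in m, angles in rad, forces in N, time in s.
With the tool pointing down it reaches from about 0.35 to 0.775 m from the base axis. Payload 7.3 kg.
Tool frame: the origin (TCP) lies at the centre of the arm's flange, where the gripper is bolted on; the fingertips stand 178 mm ahead of it and the grasp point (between the pads) lies robot.pinch_z ahead of it (robot.pinch_z is the distance from the TCP to the grasp point, in m); x points along the fingers, z is the direction in which the jaws open and shut, and the axes are right-handed (so a half turn about x gives the same grasp; the last joint's range is limited). The gripper opens to 92 mm and grips with 3 to 60 N. Pads are 19 mm wide; open, the fingers measure 130 mm over their backs; the gripper's body (75 mm by 190 mm) begins 47 mm behind the grasp point.
Start: joints at [-1.247, 0.342, 1.524, -0, 1.275, -0.146], TCP at [0.238, -0.468, 0.405] pointing down, gripper open.
Joint ranges: [-2.53, 2.53], [-0.77, 2.02], [0.04, 2.7], [-1, 4.14], [0.28, 2.66], [-3.11, 3.11]. Speed limits (rad/s): [2.57, 2.57, 3.14, 3.14, 3.14, 3.14].

### API

Orientations are given as [roll, pitch, yaw] about the fixed x, y, z axes, in that order (R = Rz(yaw) Ry(pitch) Rx(roll)).
In Python, from cell import robot gives the robot as it stands.
- The arm moves only by the shell command python3 -m jog 'ROWS' [FORCE]. ROWS is JSON, a list of rows, each an object of numbers: "fingers": the closure, from 0 (fully open) to 1 (shut); "x", "y", "z": the shift along the tool's x, y, z in cm; "spin": the turn about the tool's x in degrees. A call has 1 to 5 rows; each row is the pose to reach, as a shift and turn from the pose commanded when the call began, along the tool's axes at that moment; what a row does not reach only later rows make up. A row lasts 1/8 s, in which the tool goes at most 62.5 mm and 10.7 degrees, less where a joint would pass 70% of its speed; a pose out of reach is approached as far as the arm can. A call with a gripper value outside its range is refused whole. The fingers move at their own pace and stop on an object; FORCE is the grip in N (left out, the last holds). Time passes only in rows, so rows that repeat a pose let the fingers close. It gives the time, the measured TCP pose, the force and the opening at its end, in the units of the state.
- robot.observe(): the state, without advancing time (a new reading comes with each control period).
- robot.read_camera(name): name is "scene" or "side" or "wrist"; returns a dict with "color" (420x560x3 uint8, red, green, blue), "mtx" (3x3 intrinsics, pixels), "view" (4x4, takes a point from world to camera coordinates); the wrist camera has in their place "T_tool_cam" (4x4, takes a point from camera to tool coordinates, whose origin is the TCP and whose axes are the tool frame's). Camera axes: x right, y down, z forward; pixel columns grow to the right and rows downward; lengths in m; the calibration is good to about 2 mm. A picture is of the moment at which its call begins: read the wrist's pose just before it. There is no depth.
- robot.hand_in(): hands the job in, once; it reports no verdict.
Trained networks look in a picture, given as the dict that the camera call returned (one of the last four; its "shot" number tells which), for a name from the list of things; names that differ only in an ending like _2 or _b are one class to them, and where a whole thing is asked for, a point or a joint stands for the part that bears it (a point fixed in the world has none). Each returns a list of dicts, best first, with "conf" (0 to 1); they miss things now and then, are a little off and sometimes report something else, mostly with a low value. They report only what shows in the picture. A call takes as long as a camera call. They do not tell look-alikes from the thing itself.
- robot.look_for(target, picture): "xy" ([column, row] in pixels, amid what is visible of it).
The state is a dict: "time": time; "qpos": joint angles; "qvel": joint speeds; "joint_efforts": joint torques, N m; "tool_pos": TCP position; "tool_rot": TCP orientation; "contact_force": force on the tool from outside, world axes, zero at the start; "torque": the same for the moment, N m; "opening": finger opening in m.
Only numpy, scipy, OpenCV 4.12 (cv2) and the standard library are available. Lean on these libraries where they do the work, as an engineer would, in place of code of your own. Each camera call takes 0.05 s, during which the arm holds its last target. There are 200 camera calls.

## Working session

There is one attempt and no reset: what is moved stays moved. The work goes in short steps, Python scripts to look and compute and a shell command to move; the robot and the scene stay as the last step left them, time stands still between calls to the robot, and variables do not carry over. Pictures are saved under pics/ and viewed, on a budget of 10 in all, crops included, one or two more only if the job needs it, and the job is handed in when it is done.

```bash
mkdir -p pics; ls; python3 - <<'E'
from cell import robot
import cv2,numpy as np
o=robot.observe();print(o['tool_pos'],o['tool_rot'],o['opening'],robot.pinch_z)
ims=[]
for n in ['scene','side']:
    p=robot.read_camera(n);ims.append(p['color'])
    print(n,p['mtx'].tolist(),np.round(p['view'],4).tolist())
    for t in ['station','pin','bore','notch','bumper','bolt','wrench','spool','threadlock','gap']:
        try: print(t,[(np.round(d['xy']).tolist(),round(d['conf'],2)) for d in robot.look_for(t,p)])
        except Exception as e: print(t,e)
for n,i in zip('ab',ims): cv2.imwrite(f'pics/{n}1.png',cv2.resize(i,(800,600),interpolation=cv2.INTER_CUBIC)[...,::-1])
E
```

```text
pics
[ 0.2376541  -0.46798222  0.4040166 ] [2.99922191 1.56921992 1.89823132] 0.09209440994065837 0.1592
scene [[416.48304649283403, 0.0, 280.57275790630763], [0.0, 416.48304649283403, 218.8272085698291], [0.0, 0.0, 1.0]] [[0.5466, 0.8374, -0.0024, -0.3263], [0.5952, -0.3905, -0.7023, -0.3173], [-0.589, 0.3825, -0.7119, 1.2273], [0.0, 0.0, 0.0, 1.0]]
station [([237.0, 210.0], 0.84)]
pin [([269.0, 298.0], 0.93), ([277.0, 264.0], 0.79), ([231.0, 210.0], 0.65), ([317.0, 287.0], 0.62)]
bore [([236.0, 206.0], 0.97)]
notch [([233.0, 206.0], 0.9)]
bumper [([235.0, 209.0], 0.97)]
bolt [([233.0, 190.0], 0.59)]
wrench [([138.0, 284.0], 0.96)]
spool [([315.0, 252.0], 0.66)]
threadlock [([228.0, 292.0], 0.79), ([227.0, 209.0], 0.31)]
gap [([233.0, 209.0], 0.95)]
side [[470.3226439841957, 0.0, 285.8243062317112], [0.0, 470.3226439841957, 207.17197341695262], [0.0, 0.0, 1.0]] [[0.9296, -0.3678, -0.0232, -0.5866], [-0.2232, -0.5118, -0.8296, 0.2267], [0.2933, 0.7764, -0.5579, 0.793], [0.0, 0.0, 0.0, 1.0]]
station [([222.0, 283.0], 0.72), ([225.0, 242.0], 0.57)]
pin [([327.0, 242.0], 0.9), ([368.0, 246.0], 0.81), ([356.0, 220.0], 0.66), ([266.0, 254.0], 0.63)]
bore [([229.0, 285.0], 0.58)]
notch [([223.0, 285.0], 0.66)]
bumper [([223.0, 282.0], 0.64)]
bolt [([225.0, 243.0], 0.69), ([225.0, 286.0], 0.26)]
wrench [([298.0, 372.0], 0.77)]
spool [([302.0, 227.0], 0.81)]
threadlock [([345.0, 279.0], 0.67)]
gap [([224.0, 286.0], 0.79), ([267.0, 256.0], 0.23)]
```

View pics/a1.png

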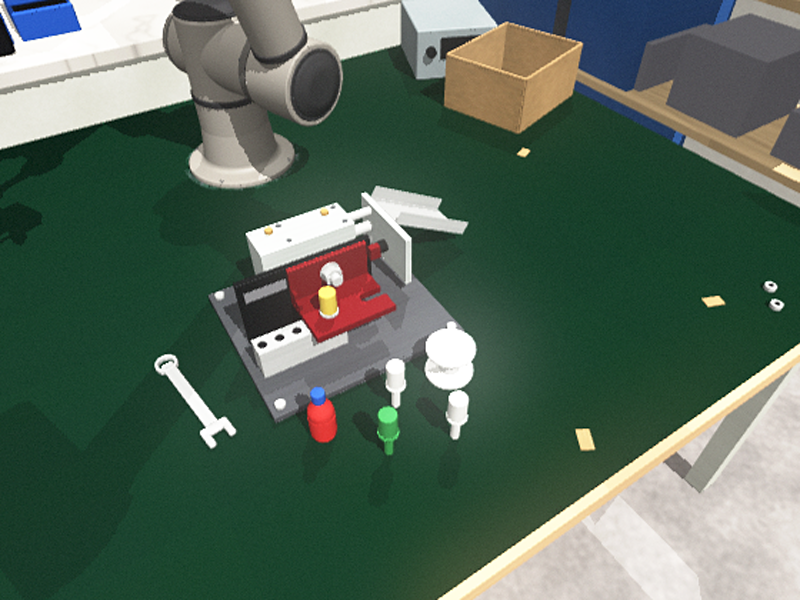

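View pics/b1.png

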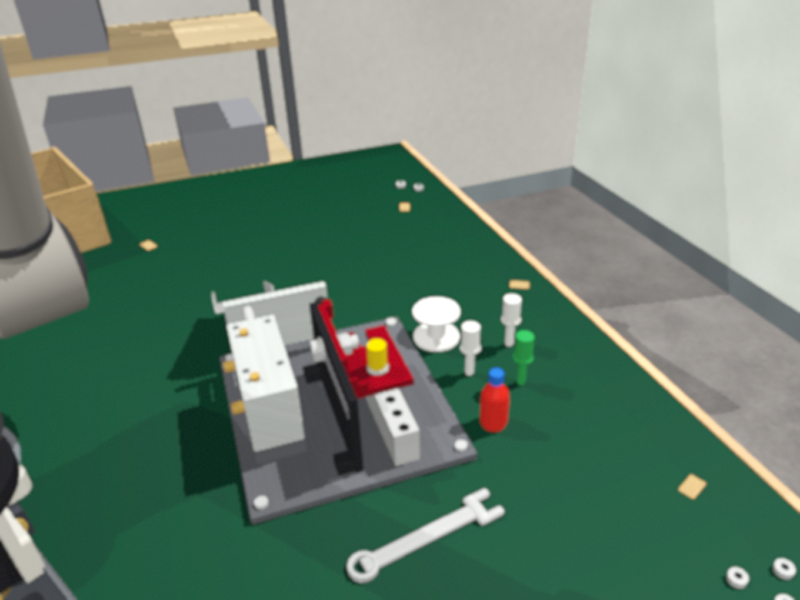

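The scene picture shows one yellow-knobbed pin in the red bracket at (328,300). The look-alikes are white at (395,378) and (457,408), and green at (388,425). The side picture shows the yellow pin at (376,355). Only the yellow one stands in the bracket's bore, so that is the one meant. I'll fit the station pose and confirm with an overlaid crop.

```bash
cat >h.py <<'E'
import numpy as np,cv2
from scipy.spatial.transform import Rotation as R
from cell import robot
def S2W(P,s):
    P=np.atleast_2d(np.array(P,float))/1000; c,n=np.cos(s[2]),np.sin(s[2])
    return np.c_[s[0]+c*P[:,0]-n*P[:,1],s[1]+n*P[:,0]+c*P[:,1],P[:,2]]
def proj(W,p):
    C=W@p['view'][:3,:3].T+p['view'][:3,3]; q=C@p['mtx'].T; return q[:,:2]/q[:,2:]
def yellow(im):
    h=cv2.cvtColor(im,cv2.COLOR_RGB2HSV); m=cv2.inRange(h,(24,170,120),(35,255,255))
    n,l,st,c=cv2.connectedComponentsWithStats(m); i=1+np.argmax(st[1:,4]); return c[i],st[i]
E
cat >fit.py <<'E'
from h import *
from scipy.optimize import least_squares
S={n:robot.read_camera(n) for n in ['scene','side']}
k=.7
obs={'scene':[((88,60,70),(395,307)),((88,-60,70),(318,338)),((8,-60,125),(288,268)),((-10,-130,125),(235,287)),((23,121,116),(410,240)),((-115,121,116),(364,196))],
'side':[((88,-60,70),(412,385)),((88,60,70),(382,330)),((23,121,116),(327,285)),((-56,-75,115),(300,388)),((-56,75,115),(275,318))]}
yl={n:yellow(S[n]['color']) for n in S}; print(yl)
def f(s):
    r=[]
    for n in S:
        for P,u in obs[n]: r+=list(proj(S2W(P,s),S[n])[0]-np.array(u)*k)
        r+=list(3*(proj(S2W((52,-25,92),s),S[n])[0]-yl[n][0]))
    return np.array(r)
s=min((least_squares(f,[.5,-.1,a],loss='soft_l1') for a in np.arange(-3,3,1)),key=lambda q:q.cost)
print(s.x,s.cost,np.round(f(s.x),1)); s=s.x; np.save('s.npy',s)
seg=[]
def box(x0,x1,y0,y1,z0,z1):
    for a in (x0,x1):
        for b in (y0,y1): seg.append(((a,b,z0),(a,b,z1)))
        for z in (z0,z1): seg.append(((a,y0,z),(a,y1,z)))
    for b in (y0,y1):
        for z in (z0,z1): seg.append(((x0,b,z),(x1,b,z)))
box(-10,0,-130,70,12,125);box(0,8,-60,60,60,125);box(8,88,-60,60,60,70);box(-116,-56,-75,75,115,115);box(-115,23,116,126,116,116);box(44,60,24,60,70,70)
out=[]
for n,(cx,cy) in {'scene':(233,205),'side':(230,260)}.items():
    z=5;x0,y0=cx-80,cy-60
    im=cv2.resize(np.ascontiguousarray(S[n]['color'][y0:y0+120,x0:x0+160,::-1]),None,fx=z,fy=z,interpolation=cv2.INTER_CUBIC)
    for a,b in seg:
        q=((proj(S2W([a,b],s),S[n])-(x0,y0)+.5)*z).astype(int); cv2.line(im,tuple(map(int,q[0])),tuple(map(int,q[1])),(255,255,0),1)
    cv2.imwrite(f'pics/{n}_fit.png',im)
E
python3 fit.py
```

```text
{'scene': (array([234., 218.]), array([234, 218,   1,   1,   1], dtype=int32)), 'side': (array([263.35319149, 247.06382979]), array([257, 237,  13,  22, 235], dtype=int32))}
[ 0.50589829 -0.0620505  -0.03054589] 57.00922373770711 [  1.6  -1.2   0.8   0.7   0.4   3.5  -1.1  -2.2   0.1  -0.2  -0.3  -2.1
 -10.5 -22.1   2.   -5.5   1.8  -4.4  -1.5  -1.5  -1.   -1.7  -0.6  -3.1
   3.    0.8]
```

View pics/scene_fit.png

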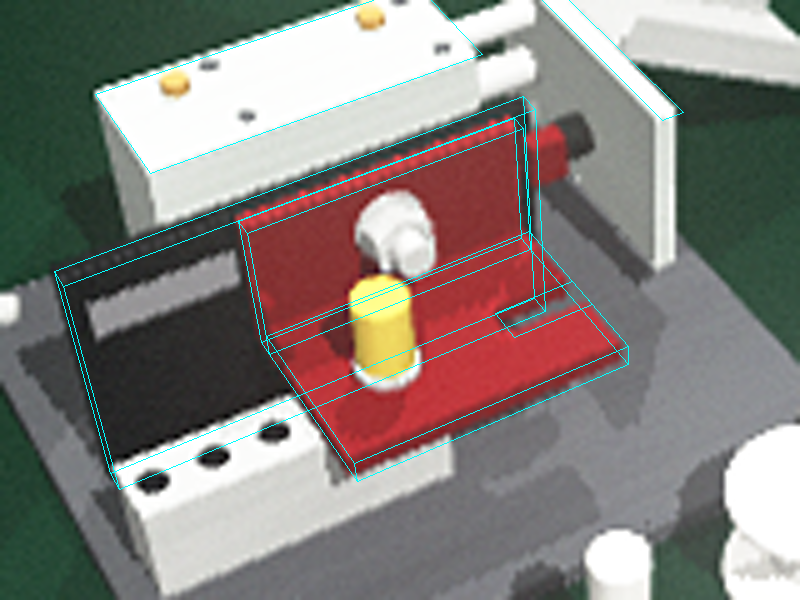

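View pics/side_fit.png

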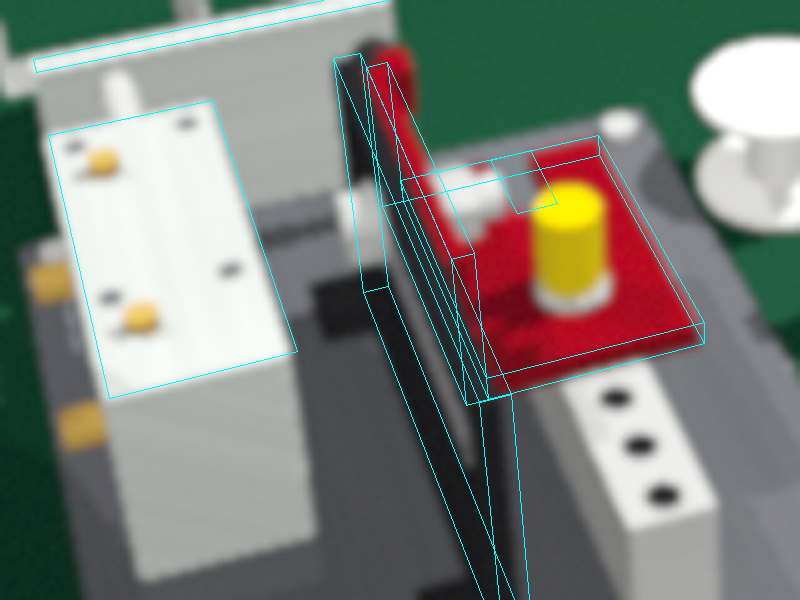

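The scene crop confirms it: the yellow knob at (385,325) sits in the red bracket's bore, with its white collar on the level leg. The wireframe matches the cylinder, bracket, notch and pusher to about 1 px in both views. Jaws along station y will clear everything in all phases. Next I work out the shifts.

```bash
cat >>h.py <<'E'
def go(P,s=None):
    """print shift (tool cm) & spin (deg) taking the grasp point to station mm P, jaws along station y"""
    s=np.load('s.npy') if s is None else s
    o=robot.observe(); T=R.from_euler('xyz',o['tool_rot']).as_matrix()
    g=np.array(o['tool_pos'])+T[:,0]*robot.pinch_z
    a=np.array([-np.sin(s[2]),np.cos(s[2]),0]); 
    ang=np.degrees(np.arctan2(np.cross(T[:,2],a)@T[:,0],T[:,2]@a)); ang=(ang+90)%180-90
    c,n=np.cos(s[2]),np.sin(s[2]); d=g-[s[0],s[1],0]
    gs=[c*d[0]+n*d[1],-n*d[0]+c*d[1],d[2]]
    print('t',round(o['time'],2),'grasp in station mm',np.round(np.array(gs)*1000,1),'open',np.round(o['opening'],4),'F',np.round(o['contact_force'],1))
    for p in np.atleast_2d(P): print(p,'shift cm xyz',np.round(T.T@(S2W(p,s)[0]-g)*100,2),'spin',round(ang,1))
E
python3 - <<'E'
from h import *
go([[52,-25,240],[52,10,200]]); p=robot.read_camera('wrist'); print(np.round(p['T_tool_cam'],3),p['mtx'][0,0]); print(robot.observe()['qpos'])
T=R.from_euler('xyz',robot.observe()['tool_rot']).as_matrix();print(np.round(T,3))
E
```

```text
t 1.2 grasp in station mm [-255.7 -414.1  245.5] open 0.0914 F [-0.6  0.4 -0.7]
[ 52 -25 240] shift cm xyz [  0.55  45.66 -19.38] spin 28.7
[ 52  10 200] shift cm xyz [  4.55  47.34 -22.45] spin 28.7
[[-0.001 -0.248  0.969  0.021]
 [ 0.001 -0.969 -0.248  0.065]
 [ 1.     0.     0.002 -0.   ]
 [ 0.     0.     0.     1.   ]] 335.2052725451763
[-1.24699307e+00  3.41985653e-01  1.52408639e+00  5.01587512e-07
  1.27537413e+00 -1.45986204e-01]
[[ 0.     0.892  0.453]
 [-0.     0.453 -0.892]
 [-1.    -0.     0.   ]]
```

```bash
python3 -m jog '[{"y":5.5,"z":-2.3,"spin":6},{"y":11,"z":-4.6,"spin":12},{"y":16.5,"z":-7,"spin":18},{"y":22,"z":-9.3,"spin":24},{"y":27,"z":-11.5,"spin":28.7}]'; python3 - <<'E'
from h import *
go([52,-25,200])
E
```

```text
t 1.25 grasp in station mm [-255.7 -414.1  245.6] open 0.0918 F [ 0.1 -0.1  0.1]
[ 52 -25 200] shift cm xyz [  4.55  45.66 -19.38] spin 28.7$[0]: bad value
```

Refused: the first row seems to need its gripper value stated.

```bash
python3 -m jog '[{"fingers":0,"x":0,"y":5.5,"z":-2.3,"spin":6},{"fingers":0,"x":0,"y":11,"z":-4.6,"spin":12},{"fingers":0,"x":0,"y":16.5,"z":-7,"spin":18},{"fingers":0,"x":0,"y":22,"z":-9.3,"spin":24},{"fingers":0,"x":0,"y":27,"z":-11.5,"spin":28.7}]'; python3 - <<'E'
from h import *
go([52,-25,200])
E
```

```text
time: 1.88
tool_pos: [0.4274, -0.2416, 0.405]
tool_rot: [0.909, 1.57, -0.696]
contact_force: [0.3, -1.1, 0.2]
opening: 0.0916
t 1.88 grasp in station mm [ -72.8 -181.9  245.8] open 0.0916 F [ 0.3 -1.1  0.2]
[ 52 -25 200] shift cm xyz [  4.58  12.43 -15.74] spin -0.2
```

```bash
python3 -m jog '[{"fingers":0,"x":1.2,"y":3.2,"z":-4,"spin":0},{"fingers":0,"x":2.4,"y":6.4,"z":-8,"spin":0},{"fingers":0,"x":3.6,"y":9.6,"z":-12,"spin":0},{"fingers":0,"x":4.6,"y":12.4,"z":-15.7,"spin":0},{"fingers":0,"x":4.6,"y":12.4,"z":-15.7,"spin":0}]'; python3 - <<'E'
from h import *
go([52,-25,98])
o=robot.observe();p=robot.read_camera('wrist');T=np.eye(4);T[:3,:3]=R.from_euler('xyz',o['tool_rot']).as_matrix();T[:3,3]=o['tool_pos']
p['view']=np.linalg.inv(T@p['T_tool_cam']);s=np.load('s.npy')
im=cv2.resize(np.ascontiguousarray(p['color'][...,::-1]),(800,600),interpolation=cv2.INTER_CUBIC)
def L(*pts):
    q=(proj(S2W(pts,s),p)/.7).astype(int); cv2.polylines(im,[q.reshape(-1,1,2)],False,(255,255,0),1)
L((88,-60,70),(88,60,70),(60,60,70),(60,24,70),(44,24,70),(44,60,70),(8,60,70)); L((88,-60,70),(8,-60,70))
L((-56,-75,115),(-56,75,115));L((-10,-130,125),(-10,70,125),(0,70,125),(0,-130,125)); L((8,-60,125),(8,60,125))
t=np.linspace(0,6.3,40);L(*[(52+12*np.cos(a),-25+12*np.sin(a),108) for a in t]);L(*[(52+13.5*np.cos(a),-25+13.5*np.sin(a),74) for a in t])
L((-23,-12,93),(-23,-12,107));L((-23,12,93),(-23,12,107))
cv2.imwrite('pics/w1.png',im)
E
```

```text
time: 2.5
tool_pos: [0.5563, -0.0878, 0.3575]
tool_rot: [-2.098, 1.569, 2.587]
contact_force: [-1.1, 0.2, 0.1]
opening: 0.092
t 2.5 grasp in station mm [ 50.9 -24.1 198.3] open 0.092 F [-1.1  0.2  0.1]
[ 52 -25  98] shift cm xyz [10.03  0.12  0.1 ] spin 0.2
```

View pics/w1.png

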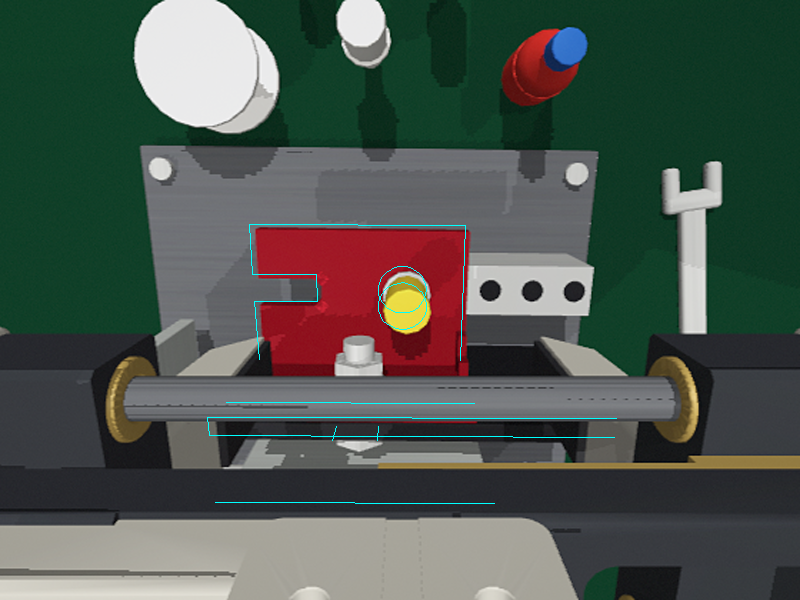

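The wrist view shows the knob top near (407,311), the notch ending at column 318, and the hex bolt head end at (358,446) in the gap. The outline is a few px off, so I refine the fit with all three cameras, allowing small camera errors.

```bash
cat >fit2.py <<'E'
from h import *
from scipy.optimize import least_squares
def wrist():
    o=robot.observe();p=robot.read_camera('wrist');T=np.eye(4);T[:3,:3]=R.from_euler('xyz',o['tool_rot']).as_matrix();T[:3,3]=o['tool_pos']
    p['view']=np.linalg.inv(T@p['T_tool_cam']);return p
def knob(im):
    m=cv2.inRange(cv2.cvtColor(im,cv2.COLOR_RGB2HSV),(22,120,90),(36,255,255))
    m=cv2.morphologyEx(m,cv2.MORPH_OPEN,np.ones((3,3))); n,l,st,c=cv2.connectedComponentsWithStats(m)
    i=1+np.argmax(st[1:,4]); return (l==i)
if __name__=='__main__':
    S={n:robot.read_camera(n) for n in ['scene','side']};S['wrist']=wrist()
    c5=lambda u,o:np.array(u)/5+o-.5
    a,b=np.array((153,145)),np.array((150,200))
    obs={'scene':[((88,60,70),c5((628,346),a)),((88,-60,70),c5((352,462),a)),((-116,-75,115),c5((95,92),a)),((-56,-75,115),c5((150,172),a)),((-56,75,115),c5((480,55),a)),((23,126,116),c5((680,112),a)),((8,-60,125),c5((246,222),a))],
    'side':[((88,-60,70),c5((705,325),b)),((88,60,70),c5((599,137),b)),((-116,-75,115),c5((110,398),b)),((-56,-75,115),c5((296,352),b)),((-56,75,115),c5((211,101),b)),((-116,75,115),c5((50,137),b))],
    'wrist':[((88,60,70),np.array((257,230))*.7),((88,-60,70),np.array((468,230))*.7),((60,24,70),np.array((318,276))*.7),((44,24,70),np.array((318,302))*.7),((44,60,70),np.array((260,302))*.7)]}
    def f(v,names=S):
        s=v[:3]; r=list(v[3:]/np.tile([.004]*3+[.002]*3,len(names)))
        for i,n in enumerate(names):
            d=v[3+6*i:9+6*i]; P=np.array([o[0] for o in obs[n]]); W=S2W(P,s)
            V=S[n]['view']; C=(W@V[:3,:3].T+V[:3,3])@R.from_rotvec(d[3:]).as_matrix().T+d[:3]; q=C@S[n]['mtx'].T
            r+=list((q[:,:2]/q[:,2:]-np.array([o[1] for o in obs[n]])).ravel())
        return np.array(r)
    for names in (['scene'],['side'],['wrist'],['scene','side'],list(S)):
        q=least_squares(f,np.r_[np.load('s.npy') if 0 else [.506,-.062,-.03],np.zeros(6*len(names))],args=(names,),x_scale=np.r_[.01,.01,.01,np.full(6*len(names),.002)])
        print(names,np.round(q.x[:3],4),round(q.cost,2)); 
    print(np.round(q.x[3:].reshape(3,6),4)); np.save('s.npy',q.x[:3])
    m=knob(S['wrist']['color']); ys,xs=np.nonzero(m)
    print('knob wrist cols',xs.min(),xs.max(),'rows',ys.min(),ys.max(),'width at bottom part',[(r,xs[ys==r].min(),xs[ys==r].max()) for r in range(ys.min(),ys.max(),6)])
    t=np.linspace(0,6.28,60);P=[(52+12*np.cos(u),-25+12*np.sin(u),108) for u in t]
    e=proj(S2W(P,q.x[:3]),S['wrist']);print('pred top',e.min(0),e.max(0))
    for n in ['scene','side']:
        m=knob(S[n]['color']);h=np.vstack([proj(S2W([(52+12*np.cos(u),-25+12*np.sin(u),z) for u in t],q.x[:3]),S[n]) for z in (74,108)])
        ys,xs=np.nonzero(m);print(n,'mask',xs.min(),xs.max(),ys.min(),ys.max(),'pred',h.min(0),h.max(0))
    go([[52,-25,98]])
E
python3 fit2.py
```

```text
['scene'] [ 0.5039 -0.0617 -0.0345] 1.74
['side'] [ 0.5059 -0.062  -0.033 ] 0.22
['wrist'] [ 0.5023 -0.0655 -0.0451] 6.93
['scene', 'side'] [ 0.5051 -0.0619 -0.0336] 2.02
['scene', 'side', 'wrist'] [ 0.5041 -0.0636 -0.038 ] 10.03
[[ 0.0013 -0.0006  0.0004 -0.      0.0001 -0.0001]
 [ 0.0012 -0.0007  0.0011  0.0001  0.0001 -0.0002]
 [ 0.0023  0.0006  0.0043 -0.0001  0.0003  0.0005]]
knob wrist cols 264 296 rows 192 230 width at bottom part [(192, np.int64(277), np.int64(284)), (198, np.int64(268), np.int64(291)), (204, np.int64(266), np.int64(293)), (210, np.int64(265), np.int64(295)), (216, np.int64(264), np.int64(296)), (222, np.int64(265), np.int64(294)), (228, np.int64(271), np.int64(289))]
pred top [263.09500309 198.88756087] [296.70085951 231.24831807]
scene mask 224 235 207 219 pred [221.99013146 200.05319122] [236.10856088 221.4237181 ]
side mask 257 269 237 258 pred [256.35377717 236.93574138] [270.82400572 260.42146351]
t 2.7 grasp in station mm [ 51.7 -25.7 199.8] open 0.0919 F [ 0.   0.2 -0.6]
[ 52 -25  98] shift cm xyz [10.18  0.03 -0.07] spin 0.3
```

The knob's predicted position in the wrist image agrees with its mask to 1 px. Descending onto it.

```bash
python3 -m jog '[{"fingers":0,"x":3,"y":0,"z":0,"spin":0.3},{"fingers":0.3,"x":6,"y":0,"z":-0.1,"spin":0.3},{"fingers":0.3,"x":8,"y":0,"z":-0.1,"spin":0.3},{"fingers":0.3,"x":10,"y":0,"z":-0.1,"spin":0.3},{"fingers":0.3,"x":10,"y":0,"z":-0.1,"spin":0.3}]'; python3 -c "
from h import *
go([52,-25,98])"
```

```text
time: 3.32
tool_pos: [0.5544, -0.0904, 0.2579]
tool_rot: [-1.74, 1.568, 2.934]
contact_force: [-0.4, 0.9, -0.4]
opening: 0.0651
t 3.33 grasp in station mm [ 50.9 -24.8  98.7] open 0.0651 F [-0.4  0.9 -0.4]
[ 52 -25  98] shift cm xyz [0.07 0.11 0.02] spin -0.0
```

```bash
python3 -m jog '[{"fingers":1,"x":0,"y":0,"z":0,"spin":0},{"fingers":1,"x":0,"y":0,"z":0,"spin":0},{"fingers":1,"x":0,"y":0,"z":0,"spin":0},{"fingers":1,"x":0,"y":0,"z":0,"spin":0},{"fingers":1,"x":0,"y":0,"z":0,"spin":0}]' 25; python3 -c "
from h import *
go([52,-25,98])"
```

```text
time: 3.95
tool_pos: [0.5553, -0.0893, 0.2589]
tool_rot: [0.758, 1.57, -0.849]
contact_force: [-0.3, -0.1, 1.7]
opening: 0.0236
t 3.95 grasp in station mm [ 52.2 -23.8  99.7] open 0.0236 F [-0.3 -0.1  1.7]
[ 52 -25  98] shift cm xyz [ 0.17 -0.02  0.12] spin 0.1
```

```bash
python3 -m jog '[{"fingers":1,"x":-1.5,"y":0,"z":0,"spin":0},{"fingers":1,"x":-3,"y":0,"z":0,"spin":0},{"fingers":1,"x":-4.5,"y":0,"z":0,"spin":0},{"fingers":1,"x":-6,"y":0,"z":0,"spin":0},{"fingers":1,"x":-6,"y":0,"z":0,"spin":0}]' && python3 -m jog '[{"fingers":1,"x":0,"y":0,"z":-2,"spin":0},{"fingers":1,"x":0,"y":0,"z":-4,"spin":0},{"fingers":1,"x":0,"y":0,"z":-6,"spin":0},{"fingers":1,"x":0,"y":0,"z":-6.7,"spin":0},{"fingers":1,"x":0,"y":0,"z":-6.7,"spin":0}]'; python3 - <<'E'
from h import *
from fit2 import wrist
go([[52,42,98]]); s=np.load('s.npy')
p=wrist();q=robot.read_camera('side')
a=cv2.resize(np.ascontiguousarray(p['color'][100:400,80:480,::-1]),(400,300))
a=p['color'][130:330,200:400,::-1];b=q['color'][170:370,150:350,::-1]
cv2.imwrite('pics/w2.png',cv2.resize(np.hstack([a,b]),(800,400),interpolation=cv2.INTER_CUBIC))
E
```

```text
time: 4.58
tool_pos: [0.5555, -0.0893, 0.3204]
tool_rot: [1.323, 1.568, -0.284]
contact_force: [0.2, 0.1, -1.0]
opening: 0.0235
time: 5.2
tool_pos: [0.5577, -0.0215, 0.3186]
tool_rot: [-0.328, 1.571, -1.934]
contact_force: [0.6, -0.6, -1.2]
opening: 0.0236
t 5.2 grasp in station mm [ 51.9  44.  159.4] open 0.0236 F [ 0.6 -0.6 -1.2]
[52 42 98] shift cm xyz [6.14 0.   0.2 ] spin 0.2
```

View pics/w2.png

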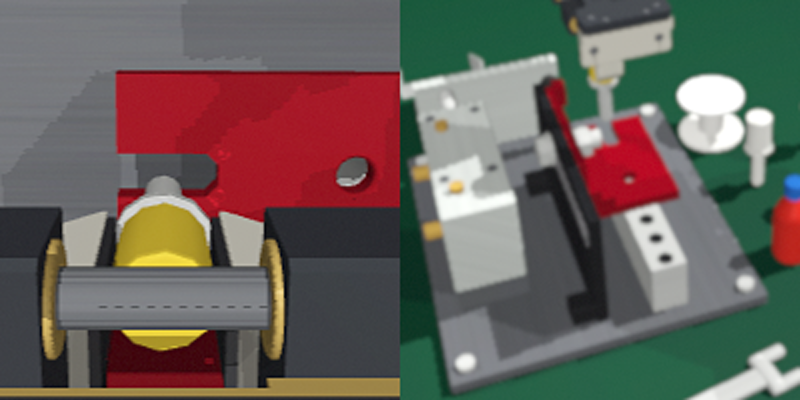

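The wrist crop (left) shows the pin held upright just above the notch, shank tip at (163,185) with the notch at (165,172). The side crop (right) shows it hanging vertical at (605,95). Now lowering.

```bash
python3 -m jog '[{"fingers":1,"x":1.2,"y":0,"z":0,"spin":0},{"fingers":1,"x":2.4,"y":0,"z":0,"spin":0},{"fingers":1,"x":3.6,"y":0,"z":0,"spin":0},{"fingers":1,"x":4.8,"y":0,"z":0,"spin":0},{"fingers":1,"x":5.4,"y":0,"z":0,"spin":0}]' && python3 -m jog '[{"fingers":1,"x":0.3,"y":0,"z":0,"spin":0},{"fingers":1,"x":0.5,"y":0,"z":0,"spin":0},{"fingers":1,"x":0.5,"y":0,"z":0,"spin":0}]'; python3 -c "
from h import *
go([52,42,98])"
```

```text
time: 5.92
tool_pos: [0.5575, -0.0224, 0.2635]
tool_rot: [-1.634, 1.569, 3.042]
contact_force: [0.7, 0.6, -1.2]
opening: 0.0231
time: 6.3
tool_pos: [0.5577, -0.0223, 0.2599]
tool_rot: [1.352, 1.57, -0.256]
contact_force: [0.3, -0.2, -1.0]
opening: 0.0233
t 6.3 grasp in station mm [ 52.1  43.3 100.7] open 0.0233 F [ 0.3 -0.2 -1. ]
[52 42 98] shift cm xyz [ 0.27 -0.01  0.13] spin 0.1
```

```bash
python3 -m jog '[{"fingers":1,"x":0.1,"y":0,"z":0,"spin":0},{"fingers":1,"x":0.15,"y":0,"z":0,"spin":0},{"fingers":0.4,"x":0.15,"y":0,"z":0,"spin":0},{"fingers":0.4,"x":0.15,"y":0,"z":0,"spin":0},{"fingers":0.4,"x":0.15,"y":0,"z":0,"spin":0}]' && python3 -m jog '[{"fingers":0.4,"x":0,"y":0,"z":0,"spin":0},{"fingers":0.4,"x":-3,"y":0,"z":0,"spin":0},{"fingers":0.4,"x":-6,"y":0,"z":0,"spin":0},{"fingers":0.4,"x":-8,"y":0,"z":0,"spin":0},{"fingers":0.4,"x":-8,"y":0,"z":0,"spin":0}]'; python3 - <<'E'
from h import *
from fit2 import wrist
go([[-24,0,180]]); s=np.load('s.npy')
p=wrist();q=robot.read_camera('side')
a=p['color'][130:330,180:380,::-1];b=q['color'][190:340,160:310,::-1]
cv2.imwrite('pics/w3.png',np.hstack([cv2.resize(c,(400,400),interpolation=cv2.INTER_CUBIC) for c in (a,b)]))
E
```

```text
time: 6.92
tool_pos: [0.5577, -0.0224, 0.2581]
tool_rot: [-0.691, 1.571, -2.299]
contact_force: [0.2, -0.0, 0.2]
opening: 0.049
time: 7.55
tool_pos: [0.558, -0.0224, 0.3396]
tool_rot: [1.405, 1.567, -0.202]
contact_force: [0.0, -0.8, -0.1]
opening: 0.0555
t 7.55 grasp in station mm [ 52.8  43.1 180.4] open 0.0555 F [ 0.  -0.8 -0.1]
[-24   0 180] shift cm xyz [ 0.02 -7.69  4.3 ] spin 0.1
```

View pics/w3.png

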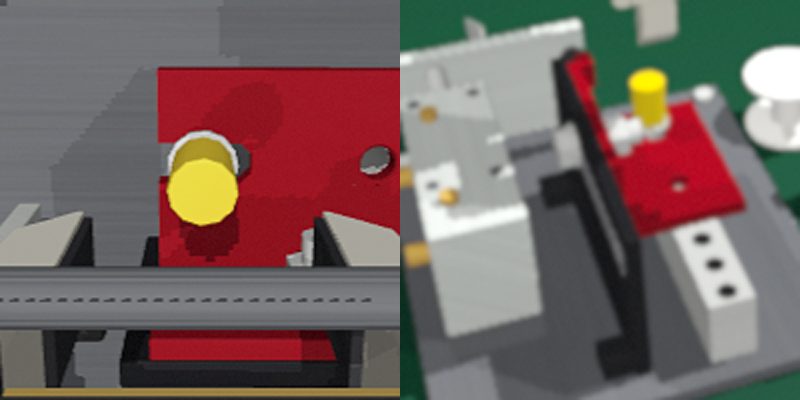

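The wrist crop shows the collar seated over the notch at (203,160), and the side crop shows the pin upright at (648,100); the bore at (678,184) is empty. Next the gap.

```bash
python3 -m jog '[{"fingers":0.3,"x":0,"y":-2.5,"z":1.4,"spin":0},{"fingers":0.3,"x":0,"y":-5,"z":2.8,"spin":0},{"fingers":0.3,"x":0,"y":-7.9,"z":4.3,"spin":0},{"fingers":0.3,"x":0,"y":-7.9,"z":4.3,"spin":0},{"fingers":0.3,"x":0,"y":-7.9,"z":4.3,"spin":0}]'; python3 - <<'E'
from h import *
from fit2 import wrist
s=np.load('s.npy');go([[-26,0,104]])
p=wrist();im=cv2.resize(np.ascontiguousarray(p['color'][...,::-1]),(800,600),interpolation=cv2.INTER_CUBIC)
def L(*pts):
    q=(proj(S2W(pts,s),p)/.7).astype(int); cv2.polylines(im,[q.reshape(-1,1,2)],False,(255,255,0),1)
L((-56,-75,115),(-56,75,115));L((-10,-130,125),(-10,70,125),(0,70,125));L((8,-60,125),(8,60,125));L((-23,-12,112),(-23,12,112),(-13,12,112),(-13,-12,112),(-23,-12,112))
L((88,-60,70),(88,60,70),(60,60,70),(60,24,70),(44,24,70),(44,60,70))
cv2.imwrite('pics/w4.png',im)
E
```

```text
time: 8.28
tool_pos: [0.4775, -0.0624, 0.3377]
tool_rot: [-2.137, 1.57, 2.539]
contact_force: [1.0, 0.2, 0.9]
opening: 0.0641
t 8.28 grasp in station mm [-26.7   0.2 178.5] open 0.0641 F [1.  0.2 0.9]
[-26   0 104] shift cm xyz [7.45 0.07 0.02] spin 0.1
```

View pics/w4.png

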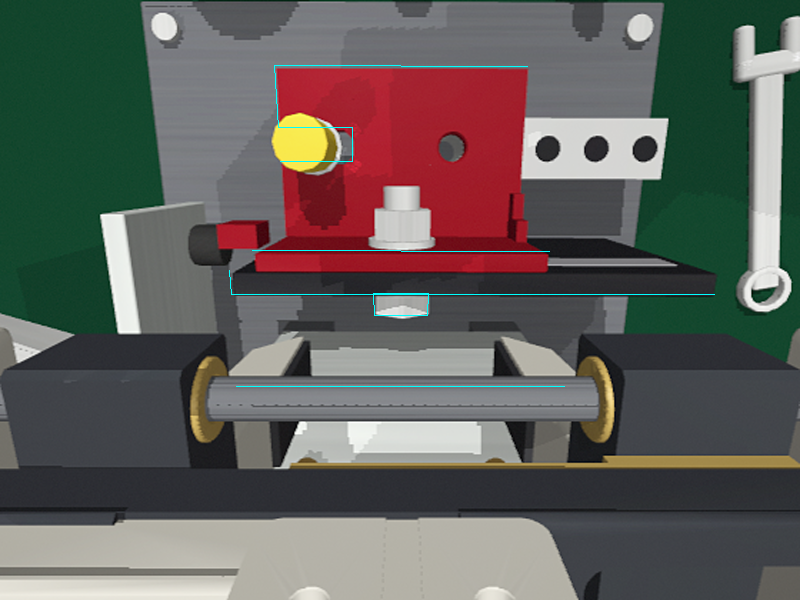

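The overlay lies on the plate edges and on the bolt head (402,305), and the finger faces at columns 305 and 500 are centred on it. Descending into the gap.

```bash
python3 -m jog '[{"fingers":0.3,"x":2,"y":0,"z":0,"spin":0},{"fingers":0.3,"x":3.5,"y":0,"z":0,"spin":0},{"fingers":0.3,"x":4.7,"y":0,"z":0,"spin":0},{"fingers":0.3,"x":5.2,"y":0,"z":0,"spin":0},{"fingers":0.3,"x":5.2,"y":0,"z":0,"spin":0}]' && python3 -c "
from h import *
go([-26,0,104])"; python3 -m jog '[{"fingers":0.3,"x":0.7,"y":0,"z":0,"spin":0},{"fingers":0.3,"x":1.4,"y":0,"z":0,"spin":0},{"fingers":0.3,"x":2.2,"y":0,"z":0,"spin":0},{"fingers":0.3,"x":2.2,"y":0,"z":0,"spin":0}]' && python3 -c "
from h import *
go([-26,0,104])"
```

```text
time: 8.95
tool_pos: [0.4773, -0.0624, 0.286]
tool_rot: [-1.626, 1.57, 3.05]
contact_force: [-0.5, 0.7, 0.5]
opening: 0.064
t 8.95 grasp in station mm [-26.8   0.2 126.8] open 0.064 F [-0.5  0.7  0.5]
[-26   0 104] shift cm xyz [2.28 0.08 0.02] spin 0.1
time: 9.45
tool_pos: [0.4769, -0.0624, 0.2635]
tool_rot: [-1.785, 1.569, 2.891]
contact_force: [0.7, -0.1, -1.0]
opening: 0.0642
t 9.45 grasp in station mm [-27.4   0.2 104.3] open 0.0642 F [ 0.7 -0.1 -1. ]
[-26   0 104] shift cm xyz [0.03 0.14 0.02] spin 0.1
```

```bash
python3 -m jog '[{"fingers":0.5,"x":0,"y":0.2,"z":0,"spin":0},{"fingers":0.7,"x":0,"y":0.2,"z":0,"spin":0},{"fingers":1,"x":0,"y":0.2,"z":0,"spin":0},{"fingers":1,"x":0,"y":0.2,"z":0,"spin":0},{"fingers":1,"x":0,"y":0.2,"z":0,"spin":0}]' 30; python3 -m jog '[{"fingers":1,"x":0,"y":0,"z":0,"spin":0},{"fingers":1,"x":0,"y":0,"z":0,"spin":0},{"fingers":1,"x":0,"y":0,"z":0,"spin":0},{"fingers":1,"x":0,"y":0,"z":0,"spin":0},{"fingers":1,"x":0,"y":0,"z":0,"spin":0}]'; python3 - <<'E'
from h import *
from fit2 import wrist
go([[-26,0,104]])
p=wrist();q=robot.read_camera('side')
b=q['color'][190:340,160:310,::-1]; a=p['color'][:,:,::-1][20:300,100:380]
cv2.imwrite('pics/w5.png',np.hstack([cv2.resize(c,(400,400),interpolation=cv2.INTER_CUBIC) for c in (a,b)]))
E
```

```text
time: 10.07
tool_pos: [0.4792, -0.0623, 0.2642]
tool_rot: [2.925, 1.57, 1.318]
contact_force: [1.3, 3.2, 0.2]
opening: 0.0231
time: 10.7
tool_pos: [0.4792, -0.0623, 0.2643]
tool_rot: [2.883, 1.57, 1.276]
contact_force: [1.6, 5.0, 1.1]
opening: 0.0233
t 10.7 grasp in station mm [-25.    0.4 105.1] open 0.0233 F [1.6 5.  1.1]
[-26   0 104] shift cm xyz [ 0.1  -0.1   0.04] spin 0.1
```

View pics/w5.png

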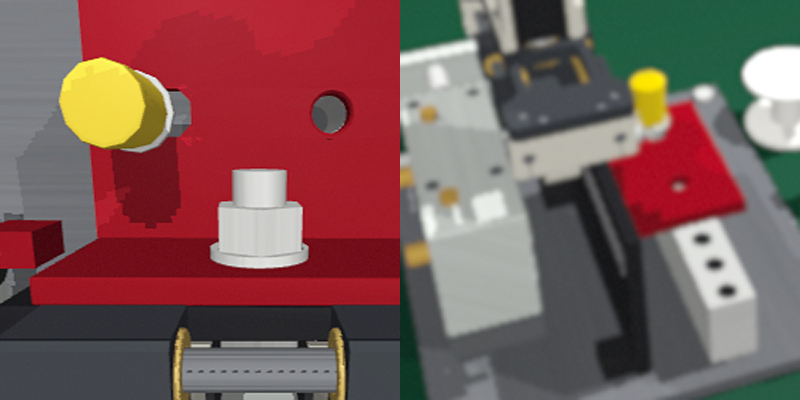

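The jaws read 23.3 mm, the same as on the 24 mm knob, so they sit on the flats. The pin at (115,105) in the wrist crop is untouched in the notch. Handing in.

```bash
python3 -c "
from h import *
print(robot.hand_in()); go([-18,0,100])"
```

```text
the job is handed in; nothing more can be done
None
the job is handed in; nothing more can be done
```

The job is handed in at about 11 s of the 40 s allowed. No verdict was reported, and the last state read came back empty after hand-in, so these are the checks from just before it:

- **Pin:** I drew the yellow-knobbed pin 60 mm up out of the bore, lowered it into the notch and let it go. Wrist and side pictures show it upright with its collar on the leg, about 1 mm from the notch's middle, and still there after the bolt was gripped.
- **Bolt:** The jaws are shut on the hex head with a 30 N grip set. They read 23.3 mm open, the same as on the 24 mm knob, so they sit squarely on the flats. I did not see the head's roll directly.
- **Grasp point:** It is about 7 mm behind the head's centre, 0.4 mm sideways and 5 mm above, within the limits.
- **Force:** A steady side force of about 5 N remains on the wrist from slight off-centring.
- **Bystanders:** I never touched the wrench, the spool or the bottle. I did not measure their positions again at the end.

Two things disagreed along the way. Fitted alone, the wrist camera placed the station about 4 mm and 0.01 rad from where the other two cameras did. I used a joint fit, and its outline lay on the plate edges and bolt head before I went into the gap. One move was also refused before it started, because its rows had no gripper value.

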